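# Weigh the crate of terrain tiles on the hook scale

## Task

Weigh the small plywood crate of tiles: take the hand scale from its stand by its grip, get its hook under the crate's wire bail and lift gently until the crate hangs just clear of the table, about 1 cm and not over 2 cm, and hold it there level for a good second while the scale settles. Then set the crate softly down where it stood, unhook it and hang the scale back in its stand, upright as it was, and let go. Do not touch the crate with the gripper, do not push down on it or stretch the scale to its end, and leave the other things on the bench alone.

Things in the scene. Friction and masses are not known exactly. Their poses are not given: they have to be found in the camera images.
- scale: Hook scale (0.19 kg) hanging upright in the stand. Origin on its axis at the underside of its steel flange (40 mm across, 5 mm thick), z up. Below it: neck 10 mm across down to -24 mm, aluminium tube 30 mm across from -24 to -104 mm, then the steel hook. The hook lies in the scale's x-z plane, mouth to the scale's +x.
- grip (a point): Where the TCP should grip the scale: 29 mm above its origin, in the black grip block over the flange: 50 mm along the scale's x, 26 mm along y, 42 mm high (5 to 47 mm above the origin). Close the fingers across y; the fingertips then end just over the flange.
- seat (a point): Seat of the scale's hook, where a seated bail's axis rests: 149 mm straight below the scale's origin when slack, same axes. Hook wire 6 mm thick; its back at x = -20 mm, lowest point 11 mm below the seat; the tube's underside is 45 mm above the slack seat. The bail goes in from +x, between tip and tube, its axis 17 to 40 mm above the seat, best 27 mm.
- hook_tip (a point): Tip of the hook, middle of its rounded end (3 mm radius): 20 mm along the scale's +x from the seat and 10 mm above it.
- hook (a joint): The scale's reading: how far the sprung hook is drawn down out of the tube, in m: 0 slack, 0.070 at the end stop; 120 N per m, no preload (the hook's own weight draws it 2.5 mm). The hook cannot go up into the tube: pushing down on the scale is rigid.
- stand: Fixed scale stand: foot 130 x 100 mm, two slim posts on its +x side, and 184 mm up two level tines along x with a 20 mm slot between them, open to the stand's -x. Origin under the rest in the slot, on the table. The scale starts with its x along the stand's x (hook mouth to the posts).
- stand_rest (a point): Top of the tines, 184 mm above the stand's origin: where the scale's origin sits when hung. Lips 4 mm high, 25 mm before and behind it, keep the flange in. Lift the scale 8 to 14 mm (the neck stays in the slot), take it out along the stand's -x by 70 mm or more before turning it; hang it back in reverse.
- crate: The load: loose plywood crate 120 x 120 mm, walls 28 mm high, filled level to 20 mm with tiles, with a rigid upright steel wire bail 7 mm thick. Origin at the centre of its underside, z up. Bail in the crate's y-z plane: uprights at y = +-56 mm up to 56 mm, then sloping to a peak in the middle. Mass unknown, 0.27 to 0.75 kg: the spring draws out 22 to 62 mm before it lifts.
- bail_top (a point): Axis of the bail's wire at its peak over the middle of the crate, 80 mm above the crate's underside. Same axes as the crate; the bail runs along y here.
- table: The white work table, top at z = 0.
- cork_a: Bystander: cork painting handle 34 mm across and 50 mm high with a 28 mm figure on it; origin under it.
- cork_b: Bystander: another such cork handle; origin under it.
- paint_a: Bystander: paint bottle 32 mm across, 75 mm high; origin under it.
- paint_b: Bystander: amber jar 40 mm across, 70 mm high; origin under it.
- tile_wall: Bystander: terrain tile 50 x 50 x 5 mm with a 22 mm wall along one edge; origin under it.
- tile_flat: Bystander: flat terrain tile 50 x 50 x 5 mm; origin under it.
Mind the look-alikes: they are no part of the job. Several things look just like the crate: the one meant starts farthest to the robot's right.

How it is judged:
By the outcome, as a careful person would: the job done as asked, in the order asked, and still so for the second after the job is handed in, with the robot touching nothing.
It also fails if it takes over 72 s, if anything falls off the work surface, if the arm or the gripper's body presses on something with over 40 N, if the wrist force passes 120 N, or if a joint passes its speed limit or range.

## Robot

A 6-joint arm with a two-finger parallel gripper is mounted at the origin on the work surface. World frame = base frame: x ahead of the robot, y to its left, z up, the work surface at z = 0. Lengths are in m, angles in degrees, forces in N, time in s.
With the tool pointing down it reaches from about 0.375 to 0.9 m from the base axis. Payload 3.1 kg.
Tool frame: the origin (TCP) lies between the finger pads, 19 mm behind the fingertips; this is the grasp point; z points along the fingers, y is the line along which they close (so a half turn about z gives the same grasp; the last joint's range is limited). The gripper opens to 87 mm and grips with 3 to 60 N. Pads are 19 mm wide; open, the fingers measure 117 mm over their backs; the gripper's body (75 mm by 190 mm) begins 51 mm behind the grasp point.
Start: joints at [-75.716, 30.224, 82.088, -0, 67.689, -10.227], TCP at [0.259, -0.569, 0.241] pointing down, gripper open.
Joint ranges: [-176.69, 176.69], [-43.24, 126.21], [12.49, 139.97], [-82, 262], [0, 151.66], [-163.58, 163.58]. Speed limits (degrees/s): [159.86, 159.86, 180, 180, 180, 180].

## Interface

Orientations are given as a 3x3 rotation matrix whose columns are the frame's x, y, z axes.
In Python, from rig import bot, imaging, finder gives the robot as it stands. The module is installed in compiled form; this text tells all that it offers.
- The arm moves only by the tool play_rows, never from a script. Its argument "motion" is a list that holds one entry, the list of rows, each a list of 6 numbers: the shift along the tool's x, y, z in m, then the turn, a rotation vector about the tool's x, y, z in degrees. In form: [[[dx, dy, dz, wx, wy, wz], ...]]. A call has 1 to 8 rows; each row is the pose to reach, as a shift and turn from the pose commanded when the call began, along the tool's axes at that moment; what a row does not reach only later rows make up. A row lasts 1/12 s, in which the tool goes at most 41.7 mm and 7.16 degrees, less where a joint would pass 70% of its speed; a pose out of reach is approached as far as the arm can. A call with a gripper value outside its range is refused whole. "fingers" is the finger opening in m, from 0 to 0.087, set as the call begins (left out, the last holds). The fingers move at their own pace and stop on an object; the grip force is fixed at half the most. Time passes only in rows, so rows that repeat a pose let the fingers close. It gives the time, the measured TCP pose, the force, the opening and the grip force at its end, in the units of the state.
- bot.read_state(): the state, without advancing time (a new reading comes with each control period).
- imaging.capture(name): name is "scene" or "top" or "wrist"; returns a dict with "frame" (400x640x3 uint8, red, green, blue), "camera_matrix" (3x3 intrinsics, pixels), "R" (3x3) and "t" (3): a world point X has camera coordinates R X + t. Camera axes: x right, y down, z forward; pixel columns grow to the right and rows downward; lengths in m; the calibration is good to about 2 mm. A picture is of the moment at which its call begins. There is no depth.
- bot.hand_in(): hands the job in; it is judged then, once.
Trained networks look in the newest picture that a camera, given by its name, has taken for a name from the list of things; names that differ only in an ending like _2 or _b are one class to them, and where a whole thing is asked for, a point or a joint stands for the part that bears it (a point fixed in the world has none). Each returns a list of dicts, best first, with "confidence" (0 to 1); they miss things now and then, are a little off and sometimes report something else, mostly with a low value. They report only what shows in the picture. A call takes as long as a camera call. They do not tell look-alikes from the thing itself.
- finder.recognise(camera, name): "at" ([x, y, z] in m, in world coordinates, good to about 4 mm: the middle of the surface that is visible of it).
- finder.outline_of(camera, name): "pixels" (400x640 bool, what is visible of it).
The state is a dict: "time_s": time; "joint_positions": joint angles; "qvel": joint speeds; "tau": joint torques, N m; "position": TCP position; "tcp_rot": TCP orientation; "force": force on the tool from outside, world axes, zero at the start; "moment": the same for the moment, N m; "opening": opening from 0.0 (shut) to 1.0 (fully open); "grasp_force": force on a finger pad.
Only numpy, scipy, OpenCV 4.12 (cv2) and the standard library are available. Lean on these libraries where they do the work, as an engineer would, in place of code of your own. Each camera call takes 0.05 s, during which the arm holds its last target. There are 200 camera calls.

## Working session

There is one attempt and no reset: what is moved stays moved. The work goes in short steps, Python scripts to look and compute and a tool call to move; the robot and the scene stay as the last step left them, time stands still between calls to the robot, and variables do not carry over. Pictures are saved under pics/ and viewed, at most 10 in all, crops included, and the job is handed in when it is done.

Besides the shell and the picture viewer there is one more tool, called as name([rows], argument=value, ...), one row to a line, values as JSON. play_rows: Moves the arm, as the interface text tells. Its arguments: {"type":"object","properties":{"motion":{"type":"array"},"fingers":{"type":"number"}},"required":["motion"]}

```bash
mkdir -p pics; cat > h.py <<'E'
from rig import bot, imaging, finder
import numpy as np, cv2
def cap(n,f=None):
    c=imaging.capture(n)
    if f: cv2.imwrite('pics/'+f,c['frame'][:,:,::-1])
    return c
def ray(c,u,v):
    d=c['R'].T@np.linalg.solve(c['camera_matrix'],[u,v,1.]); return -c['R'].T@c['t'],d
def atz(c,u,v,z):
    o,d=ray(c,u,v); return o+d*(z-o[2])/d[2]
def proj(c,X):
    p=c['camera_matrix']@(c['R']@np.asarray(X,float)+c['t']); return p[:2]/p[2]
E
python3 - <<'E'
from h import *
np.set_printoptions(precision=4,suppress=True)
a={n:cap(n,n+'0.png') for n in('scene','top')}
for n in a:
    c=a[n]; print(n,-c['R'].T@c['t'])
    for o in('scale','stand','crate','grip','bail_top','hook_tip','seat','stand_rest','cork_a','paint_a','paint_b'):
        print(o,[(np.round(d['at'],3).tolist(),round(d['confidence'],2),proj(c,d['at']).round().tolist()) for d in finder.recognise(n,o)])
s=bot.read_state(); print(s['tcp_rot'],s['time_s'])
E
```

```text
scene [ 1.0857 -0.6221  0.796 ]
scale [([0.713, 0.21, 0.042], 0.67, [414.0, 231.0]), ([0.51, -0.026, 0.041], 0.49, [296.0, 239.0]), ([0.425, 0.001, 0.008], 0.17, [281.0, 229.0])]
stand [([0.499, 0.236, 0.01], 0.79, [354.0, 202.0]), ([0.594, -0.036, 0.044], 0.38, [318.0, 256.0]), ([0.584, -0.036, -0.002], 0.34, [315.0, 267.0])]
crate [([0.318, -0.14, 0.024], 0.95, [214.0, 231.0]), ([0.512, -0.214, 0.015], 0.87, [241.0, 287.0])]
grip [([0.597, -0.038, 0.045], 0.58, [318.0, 257.0])]
bail_top [([0.326, -0.142, 0.014], 0.81, [216.0, 236.0]), ([0.506, -0.216, 0.018], 0.69, [239.0, 285.0]), ([0.459, 0.227, 0.186], 0.31, [346.0, 147.0])]
hook_tip [([0.597, -0.036, 0.042], 0.57, [319.0, 257.0])]
seat []
stand_rest [([0.495, 0.237, 0.011], 0.55, [354.0, 201.0]), ([0.46, 0.231, 0.189], 0.25, [347.0, 145.0])]
cork_a [([0.508, -0.023, 0.039], 0.72, [297.0, 239.0]), ([0.713, 0.213, 0.04], 0.71, [414.0, 231.0]), ([0.509, -0.215, 0.018], 0.66, [240.0, 286.0])]
paint_a [([0.593, -0.033, 0.043], 0.79, [318.0, 256.0]), ([0.708, -0.149, 0.047], 0.62, [323.0, 308.0]), ([0.497, 0.236, 0.011], 0.55, [354.0
[... 609 characters left out ...]
02, -0.204, 0.018], 0.57, [387.0, 214.0])]
hook_tip []
seat [([0.455, 0.232, 0.228], 0.27, [215.0, 233.0])]
stand_rest [([0.479, 0.237, 0.004], 0.76, [229.0, 225.0])]
cork_a [([0.711, 0.22, 0.051], 0.68, [232.0, 139.0]), ([0.5, -0.014, 0.056], 0.43, [319.0, 215.0]), ([0.477, 0.232, 0.01], 0.28, [231.0, 225.0])]
paint_a [([0.587, -0.022, 0.051], 0.69, [322.0, 184.0]), ([0.69, -0.134, 0.067], 0.66, [363.0, 145.0]), ([0.474, 0.231, 0.008], 0.58, [231.0, 226.0])]
paint_b [([0.587, -0.022, 0.051], 0.69, [322.0, 184.0]), ([0.69, -0.134, 0.067], 0.66, [363.0, 145.0]), ([0.474, 0.231, 0.008], 0.58, [231.0, 226.0])]
[[ 0.9099  0.4148 -0.    ]
 [ 0.4148 -0.9099  0.    ]
 [-0.     -0.     -1.    ]] 1.2
```

View pics/scene0.png

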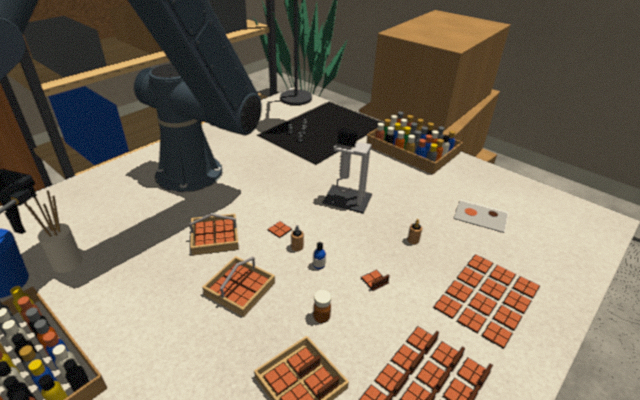

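View pics/top0.png

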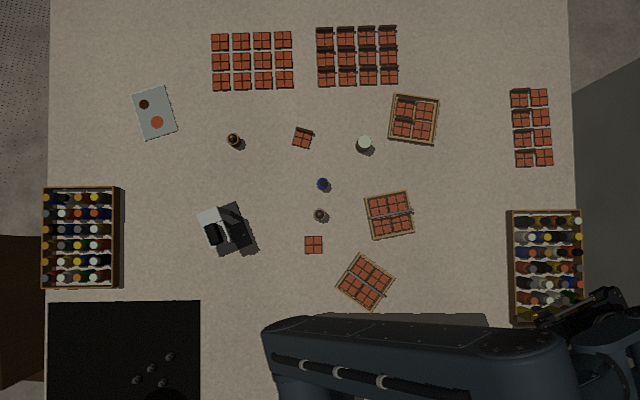

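```bash
python3 - <<'E'
import cv2,numpy as np
t=cv2.imread('pics/top0.png');s=cv2.imread('pics/scene0.png')
r=lambda i,w,h:cv2.resize(i,(w,h),interpolation=cv2.INTER_CUBIC)
a=r(t[85:315,330:445],300,600)
b=r(t[190:265,185:270],340,300)
c=r(s[120:220,310:390],240,300)
d=r(s[200:400,190:360],250,300)
e=np.hstack([a,np.vstack([b[:,:250],c[:, :240].copy() if 0 else r(c,250,300)]),np.vstack([d,r(b,250,300)])])
cv2.imwrite('pics/crop1.png',e);print(e.shape)
E
```

```text
(600, 800, 3)
```

View pics/crop1.png

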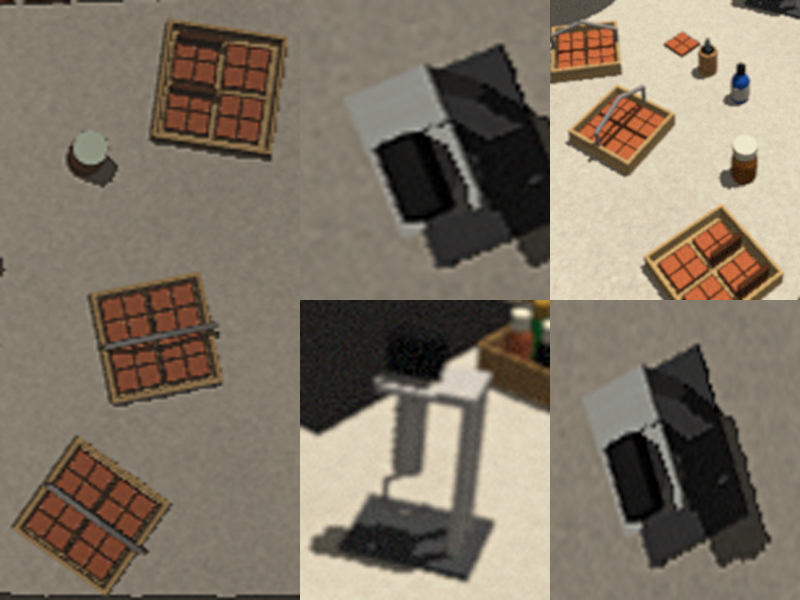

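```bash
cat > fit.py <<'E'
from h import *
from scipy.optimize import minimize
def hull(m,c,P):
    p=np.array([proj(c,x) for x in P],np.float32)
    cv2.fillConvexPoly(m,cv2.convexHull((p*16).round().astype(np.int32)),1,shift=4)
def box(x0,x1,y0,y1,z0,z1): return np.array([[x,y,z] for x in(x0,x1) for y in(y0,y1) for z in(z0,z1)])
def cyl(r,z0,z1,x=0,y=0): return np.array([[x+r*np.cos(a),y+r*np.sin(a),z] for a in np.arange(0,6.28,.4) for z in(z0,z1)])
def rod(a,b,r): 
    a,b=np.array(a),np.array(b); s=np.array([[i,j,k] for i in(-1,1) for j in(-1,1) for k in(-1,1)])*r*.8
    return np.vstack([a+s,b+s])
B=[(0,-.056,.0),(0,-.056,.056),(0,0,.08),(0,.056,.056),(0,.056,0)]
CR=[box(-.06,.06,-.06,.06,0,.028)]+[rod(B[i],B[i+1],.0035) for i in range(4)]
H=[(0,0,-.104),(0,0,-.125),(-.017,0,-.132),(-.017,0,-.149),(-.008,0,-.157),(.008,0,-.157),(.017,0,-.149),(.02,0,-.139)]
SC=[box(-.025,.025,-.013,.013,.005,.047),cyl(.02,0,.005),cyl(.005,-.024,0),cyl(.015,-.104,-.024)]
def place(parts,x,y,z,yaw):
    c,s=np.cos(yaw),np.sin(yaw);R=np.array([[c,-s,0],[s,c,0],[0,0,1]])
    return [p@R.T+[x,y,z] for p in parts]
K=4
def soft(c,parts,roi):
    u0,v0,u1,v1=roi; c2=dict(c);A=np.array([[K,0,-u0*K+K/2-.5],[0,K,-v0*K+K/2-.5],[0,0,1.]]);c2['camera_matrix']=A@c['camera_matrix']
    m=np.zeros(((v1-v0)*K,(u1-u0)*K),np.uint8)
    for p in parts: hull(m,c2,p)
    return cv2.resize(m.astype(np.float32),(u1-u0,v1-v0),interpolation=cv2.INTER_AREA)
def fit(views,parts,z,x0):
    R=[]
    for c,m in views:
        v,u=np.nonzero(m);R.append((max(u.min()-12,0),max(v.min()-12,0),min(u.max()+12,640),min(v.max()+12,400)))
    def cost(q):
        t=0
        for (c,m),r in zip(views,R):
            s=soft(c,place(parts,q[0],q[1],z,q[2]*10),r);t+=np.abs(s-m[r[1]:r[3],r[0]:r[2]]).sum()/m.sum()
        return t/len(views)
    best=None
    for dy in(-.3,-.1,.1,.3):
        q=np.array([x0[0],x0[1],(x0[2]+dy)/10])
        o=minimize(cost,q,method='Nelder-Mead',options=dict(initial_simplex=q+np.array([[0,0,0],[.01,0,0],[0,.01,0],[0,0,.02]]),xatol=1e-4,fatol=1e-4))
        if best is None or o.fun<best.fun: best=o
    return best.x[0],best.x[1],np.degrees(best.x[2]*10),best.fun
def mask(n,o,near=None):
    L=finder.outline_of(n,o)
    if near is None: return L[0]['pixels']
    return min(L,key=lambda d:np.hypot(*(np.argwhere(d['pixels']).mean(0)[::-1]-near)))['pixels']
E
python3 - <<'E'
from fit import *
v={n:cap(n) for n in('scene','top')}
c0={'scene':(240,286),'top':(389,214)}; s0={'scene':(347,150),'top':(215,233)}
C=[];S=[]
for n in v:
    C.append((v[n],mask(n,'crate',c0[n]))); S.append((v[n],mask(n,'scale',s0[n])))
    for k,m in(('crate',C[-1][1]),('scale',S[-1][1])): p=np.argwhere(m);print(n,k,m.sum(),p.mean(0)[::-1])
for vs in(C,C[:1],C[1:]): print('crate',fit(vs,CR,0,(.505,-.21,.15)))
for vs in (S[1:],S): print('scale',fit(vs,SC,.184,(.457,.23,.35)))
# bail line in top
E
```

```text
scene crate 2634 [238.48519362 284.90053151]
scene scale 652 [345.32515337 151.10736196]
top crate 1885 [388.95915119 214.02015915]
top scale 327 [214.03363914 233.81345566]
crate (np.float64(0.5014708507506684), np.float64(-0.21052971089856376), np.float64(10.318256048940611), np.float64(0.04453897109619362))
crate (np.float64(0.5001126982944994), np.float64(-0.21110299701767876), np.float64(10.193965717682685), np.float64(0.029850037965072133))
crate (np.float64(0.5026911138548573), np.float64(-0.20957213499041616), np.float64(10.541511151691251), np.float64(0.03730106100795756))
scale (np.float64(0.4536073912084223), np.float64(0.23863141198948296), np.float64(22.631030057070394), np.float64(0.28172782874617736))
scale (np.float64(0.452095959606072), np.float64(0.2372437048992086), np.float64(23.38811523144194), np.float64(0.2431028498527232))
```

Candidates with a bail: (364,283) at y≈-0.137, and (389,214) at y≈-0.210. The latter is farthest right of the two. The box at (413,119) has no bail and four compartments, so it isn't a look-alike. Target is the crate at (389,214). The stand opens toward the robot, with its x at about 23°.

play_rows([
  [[0.2634, -0.1657, -0.1, 0, 0, 0], [0.2634, -0.1657, -0.1, 0, 0, 0], [0.2634, -0.1657, -0.1, 0, 0, 0], [0.2634, -0.1657, -0.1, 0, 0, 0], [0.2634, -0.1657, -0.1, 0, 0, 0], [0.2634, -0.1657, -0.1, 0, 0, 0], [0.2634, -0.1657, -0.1, 0, 0, 0], [0.2634, -0.1657, -0.1, 0, 0, 0]],
], fingers=0.06)

```text
time_s: 2.17
position: [0.4313, -0.3063, 0.3424]
tcp_rot: [[0.91, 0.416, 0.001], [0.416, -0.91, -0.0], [0.001, 0.001, -1.0]]
force: [0.8, 0.2, 0.6]
opening: 0.695
grasp_force: 0.0
```

play_rows([
  [[0.1517, -0.2606, 0, 0, 0, 0], [0.1517, -0.2606, 0, 0, 0, 0], [0.1517, -0.2606, 0, 0, 0, 0], [0.1517, -0.2606, 0, 0, 0, 0], [0.1517, -0.2606, 0, 0, 0, 0], [0.1517, -0.2606, 0, 0, 0, 0], [0.1517, -0.2606, 0, 0, 0, 0], [0.1517, -0.2606, 0, 0, 0, 0]],
])

```text
time_s: 2.83
position: [0.4593, -0.0033, 0.3415]
tcp_rot: [[0.908, 0.42, 0.0], [0.42, -0.908, 0.003], [0.001, -0.003, -1.0]]
force: [-0.4, -0.6, 0.2]
opening: 0.69
grasp_force: 0.0
```

play_rows([
  [[0.0957, -0.2267, 0, 0, 0, 0], [0.0957, -0.2267, 0, 0, 0, 0], [0.0957, -0.2267, 0, 0, 0, 0], [0.0957, -0.2267, 0, 0, 0, 0], [0.0957, -0.2267, 0, 0, 0, 0], [0.0957, -0.2267, 0, 0, 0, 0], [0.0957, -0.2267, 0, 0, 0, 0], [0.0957, -0.2267, 0, 0, 0, 0]],
])

```text
time_s: 3.5
position: [0.4529, 0.2388, 0.3411]
tcp_rot: [[0.908, 0.419, 0.0], [0.419, -0.908, -0.001], [-0.0, 0.001, -1.0]]
force: [0.3, -0.3, 0.2]
opening: 0.692
grasp_force: 0.0
```

```bash
python3 - <<'E'
from fit import *
np.set_printoptions(precision=4,suppress=True)
s=bot.read_state();print(s['time_s'],s['position'],s['tcp_rot'].tolist() if hasattr(s['tcp_rot'],'tolist') else s['tcp_rot'],s['force'],s['joint_positions'])
c=cap('wrist','w1.png');cc=cap('scene','s1.png')
print(-c['R'].T@c['t'],c['R'])
for o in('scale','grip','stand','stand_rest'):print(o,[(np.round(d['at'],3).tolist(),round(d['confidence'],2),proj(c,d['at']).round().tolist()) for d in finder.recognise('wrist',o)])
E
```

```text
3.5 [0.4529 0.2388 0.3411] [[0.9081413290087332, 0.4186637172462124, 0.0001356754788578525], [0.41866372925019674, -0.9081411889145891, -0.0005126471638108781], [-9.141427656035131e-05, 0.0005223584786021658, -0.999999859392515]] [ 0.3041 -0.3009  0.2125] [15.3029 15.0435 90.3784 -0.0315 74.5783 80.561 ]
[0.5211 0.2714 0.4847] [[ 0.4193 -0.9078  0.001 ]
 [-0.8724 -0.4026  0.2772]
 [-0.2513 -0.1171 -0.9608]]
scale [([0.46, 0.238, 0.232], 0.76, [327.0, 192.0]), ([0.426, 0.01, 0.007], 0.7, [449.0, 233.0])]
grip [([0.459, 0.237, 0.231], 0.77, [327.0, 193.0])]
stand [([0.489, 0.258, 0.18], 0.57, [319.0, 140.0])]
stand_rest [([0.49, 0.256, 0.186], 0.59, [321.0, 140.0])]
```

View pics/w1.png

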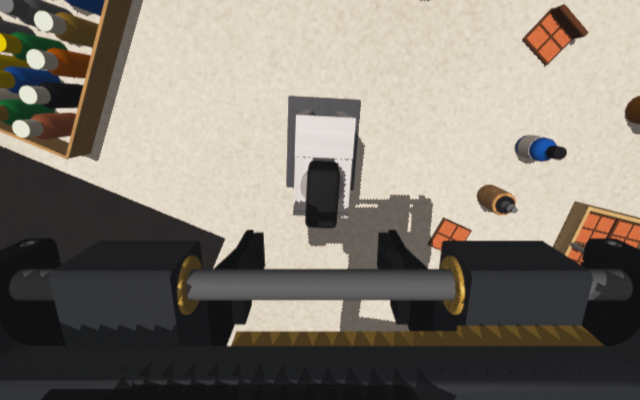

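```bash
cat > f2.py <<'E'
from fit import *
s=bot.read_state();c=cap('wrist')
g=c['frame'].max(2); m=(g<55).astype(np.uint8)
pt=proj(c,[.458,.237,.225]).astype(int)
n,l,st,_=cv2.connectedComponentsWithStats(m[:235],connectivity=4);k=l[pt[1],pt[0]];M=np.zeros((400,640),bool);M[:235]=(l==k);print(st[k])
G=[SC[0]]
print('dark',fit([(c,M)],G,.184,(.457,.237,.41)))
M2=mask('wrist','grip');p=np.argwhere(M2);print(p.min(0),p.max(0),M2.sum())
print('grip mask, full',fit([(c,M2)],SC[:3],.184,(.457,.237,.41)))
# stand: light tine plate edges and foot
q=mask('wrist','stand');p=np.argwhere(q);print(p.min(0),p.max(0));r=cv2.minAreaRect(p[:,::-1].astype(np.float32));b=cv2.boxPoints(r)
print([atz(c,*x,.0).round(4).tolist() for x in b])
E
python3 f2.py
```

```text
[ 302  160   34   67 2035]
dark (np.float64(0.45167228555769656), np.float64(0.237994640624643), np.float64(21.47907301009802), np.float64(0.12487714987714987))
[156 297] [227 339] 2428
grip mask, full (np.float64(0.45321537049161054), np.float64(0.2388357288557147), np.float64(23.27556064742722), np.float64(0.06548599670510709))
[ 94 284] [216 358]
[[0.3438, 0.256, 0.0], [0.5098, 0.3147, 0.0], [0.5467, 0.2203, 0.0], [0.3839, 0.1515, 0.0]]
```

play_rows([
  [[0, 0, 0.03, 0, 0, 1.7], [0, 0, 0.06, 0, 0, 1.7], [0, 0, 0.085, 0, 0, 1.7], [0, 0, 0.1, 0, 0, 1.7], [0, 0, 0.11, 0, 0, 1.7], [0, 0, 0.11, 0, 0, 1.7]],
])

```text
time_s: 4.45
position: [0.4518, 0.2365, 0.229]
tcp_rot: [[0.922, 0.387, -0.005], [0.387, -0.922, -0.001], [-0.005, -0.001, -1.0]]
force: [-0.3, -0.0, -0.7]
opening: 0.688
grasp_force: 0.0
```

```bash
python3 - <<'E'
from fit import *
s=bot.read_state();print(s['time_s'],np.round(s['position'],4),np.round(s['tcp_rot'],3).tolist(),s['force'])
v={n:cap(n) for n in('scene','wrist')}
im=np.vstack([v['wrist']['frame'][100:340,120:520],v['scene']['frame'][90:220,290:400].repeat(1,0)[:, :] if 0 else cv2.resize(v['scene']['frame'][100:220,280:400],(400,400))])
cv2.imwrite('pics/a2.png',cv2.resize(im[:,:,::-1],(375,600)))
E
```

```text
4.45 [0.4518 0.2365 0.229 ] [[0.922, 0.387, -0.005], [0.387, -0.922, -0.001], [-0.005, -0.001, -1.0]] [-0.25395382 -0.01678998 -0.69875789]
```

View pics/a2.png

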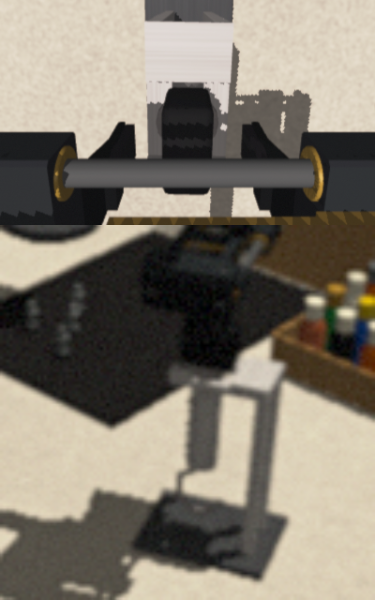

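play_rows([
  [[0, 0, 0.008, 0, 0, 0], [0, 0, 0.014, 0, 0, 0], [0, 0, 0.0175, 0, 0, 0], [0, 0, 0.0175, 0, 0, 0]],
])

```text
time_s: 4.88
position: [0.4527, 0.2373, 0.2131]
tcp_rot: [[0.922, 0.388, -0.001], [0.388, -0.922, -0.0], [-0.001, -0.0, -1.0]]
force: [0.1, 0.4, -0.4]
opening: 0.69
grasp_force: 0.0
```

play_rows([
  [[0, 0, 0, 0, 0, 0], [0, 0, 0, 0, 0, 0], [0, 0, 0, 0, 0, 0], [0, 0, 0, 0, 0, 0], [0, 0, 0, 0, 0, 0], [0, 0, 0, 0, 0, 0]],
], fingers=0.015)

```text
time_s: 5.38
position: [0.4532, 0.2375, 0.2139]
tcp_rot: [[0.922, 0.388, 0.0], [0.388, -0.922, 0.0], [0.0, 0.0, -1.0]]
force: [-0.3, -0.4, 0.3]
opening: 0.32
grasp_force: 0.0
```

```bash
python3 - <<'E'
from fit import *
s=bot.read_state();print(s['time_s'],np.round(s['position'],4),np.round(s['tcp_rot'],3).tolist(),s['force'],s['moment'],s['opening']*.087,s['grasp_force'])
c=cap('wrist','w3.png')
for o in('stand','scale'):
    q=mask('wrist',o);p=np.argwhere(q);print(p.min(0),p.max(0),q.sum())
E
```

```text
5.3833 [0.4532 0.2375 0.2139] [[0.922, 0.388, 0.0], [0.388, -0.922, 0.0], [0.0, 0.0, -1.0]] [-0.25171925 -0.37117746  0.33979489] [ 0.02946582  0.00674926 -0.01941131] 0.027850676684532387 0.0
[ 95 270] [231 373] 11429
[196 287] [330 353] 5745
```

View pics/w3.png

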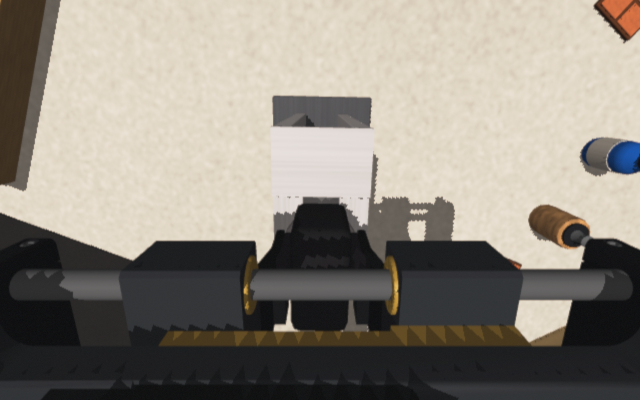

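play_rows([
  [[0, 0, 0, 0, 0, 0], [0, 0, 0, 0, 0, 0], [0, 0, 0, 0, 0, 0], [0, 0, 0, 0, 0, 0]],
])

```text
time_s: 5.87
position: [0.4532, 0.2375, 0.2139]
tcp_rot: [[0.922, 0.388, 0.0], [0.388, -0.922, 0.0], [0.0, -0.0, -1.0]]
force: [-1.0, 0.9, 1.8]
opening: 0.293
grasp_force: 29.9
```

```bash
cat > st.py <<'E'
from fit import *
s=bot.read_state();print(s['time_s'],np.round(s['position'],4),np.round(s['tcp_rot'],4).tolist(),np.round(s['force'],2),np.round(s['moment'],3),s['opening']*.087,s['grasp_force'])
E
python3 st.py
```

```text
5.8667 [0.4532 0.2375 0.2139] [[0.9218, 0.3877, 0.0001], [0.3877, -0.9218, 0.0002], [0.0001, -0.0001, -1.0]] [-1.    0.88  1.84] [ 0.059  0.08  -0.01 ] 0.02550077003499959 29.91989162284881
```

play_rows([
  [[0, 0, -0.004, 0, 0, 0], [0, 0, -0.008, 0, 0, 0], [0, 0, -0.011, 0, 0, 0], [0, 0, -0.011, 0, 0, 0], [0, 0, -0.011, 0, 0, 0], [0, 0, -0.011, 0, 0, 0]],
])

```text
time_s: 6.37
position: [0.4531, 0.2374, 0.2247]
tcp_rot: [[0.922, 0.388, -0.0], [0.388, -0.922, -0.0], [-0.0, -0.0, -1.0]]
force: [0.3, -0.2, -1.8]
opening: 0.295
grasp_force: 29.9
```

```bash
python3 st.py; python3 - <<'E'
from fit import *
c=cap('scene');cv2.imwrite('pics/s4.png',cv2.resize(c['frame'][90:220,290:420,::-1],(600,600),interpolation=cv2.INTER_CUBIC))
E
```

```text
6.3667 [0.4531 0.2374 0.2247] [[0.9218, 0.3877, -0.0002], [0.3877, -0.9218, -0.0001], [-0.0002, -0.0, -1.0]] [ 0.32 -0.24 -1.84] [ 0.013 -0.043 -0.008] 0.025673656131420787 29.920043698512018
```

View pics/s4.png

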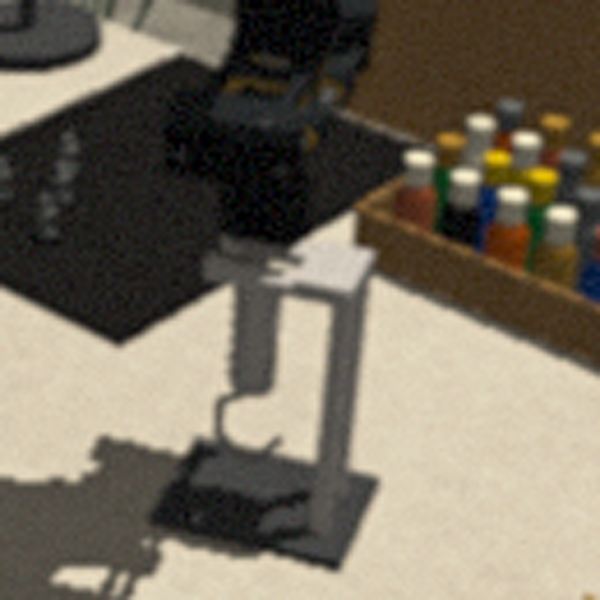

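play_rows([
  [[-0.006, 0, 0, 0, 0, 0], [-0.018, 0, 0, 0, 0, 0], [-0.034, 0, 0, 0, 0, 0], [-0.05, 0, 0, 0, 0, 0], [-0.066, 0, 0, 0, 0, 0], [-0.079, 0, 0, 0, 0, 0], [-0.085, 0, 0, 0, 0, 0], [-0.085, 0, 0, 0, 0, 0]],
])

```text
time_s: 7.08
position: [0.3729, 0.204, 0.2246]
tcp_rot: [[0.922, 0.388, -0.002], [0.388, -0.922, -0.0], [-0.002, -0.0, -1.0]]
force: [-0.5, 0.6, -1.9]
opening: 0.294
grasp_force: 29.9
```

play_rows([
  [[0, 0, -0.015, 0, 0, 0], [0, 0, -0.045, 0, 0, 0], [0, 0.01, -0.075, 0, 0, 0], [-0.005, 0.03, -0.1, 0, 0, 0], [-0.015, 0.065, -0.115, 0, 0, 0], [-0.025, 0.105, -0.115, 0, 0, 0], [-0.035, 0.145, -0.115, 0, 0, 0], [-0.045, 0.184, -0.115, 0, 0, 0]],
])

```text
time_s: 7.75
position: [0.4058, 0.0156, 0.3407]
tcp_rot: [[0.921, 0.389, 0.003], [0.389, -0.921, -0.001], [0.003, 0.002, -1.0]]
force: [0.6, -0.5, -2.5]
opening: 0.296
grasp_force: 29.9
```

play_rows([
  [[-0.009, 0.038, 0, 0, 0, 2], [-0.018, 0.076, 0, 0, 0, 4], [-0.027, 0.114, 0, 0, 0, 6], [-0.036, 0.152, 0, 0, 0, 8], [-0.045, 0.185, 0, 0, 0, 10], [-0.052, 0.213, 0, 0, 0, 11.5], [-0.0567, 0.23, 0, 0, 0, 12.5], [-0.0577, 0.2347, 0, 0, 0, 12.5]],
])

```text
time_s: 8.42
position: [0.4438, -0.2254, 0.3397]
tcp_rot: [[0.985, 0.175, 0.002], [0.175, -0.985, -0.003], [0.001, 0.003, -1.0]]
force: [0.3, -0.3, -1.8]
opening: 0.295
grasp_force: 29.9
```

```bash
python3 st.py; python3 - <<'E'
from fit import *
v={n:cap(n,n+'5.png') for n in('scene','top','wrist')}
C=[(v[n],mask(n,'crate',p)) for n,p in(('scene',(238,285)),)]
print(fit(C,CR,0,(.5014,-.2105,.18)))
for n in v:
  for o in('scale','hook_tip','bail_top','seat','crate'):print(n,o,[(np.round(d['at'],3).tolist(),round(d['confidence'],2)) for d in finder.recognise(n,o)[:2]])
E
```

```text
8.4167 [ 0.4438 -0.2254  0.3397] [[0.9845, 0.1752, 0.0016], [0.1752, -0.9845, -0.0025], [0.0011, 0.0028, -1.0]] [ 0.26 -0.27 -1.8 ] [ 0.031  0.02  -0.03 ] 0.025634904844855647 29.920208263210952
(np.float64(0.49955698149415806), np.float64(-0.21051159233138295), np.float64(10.82256928685092), np.float64(0.06175239234449761))
scene scale [([0.46, -0.232, 0.283], 0.93)]
scene hook_tip [([0.435, -0.231, 0.164], 0.51)]
scene bail_top [([0.329, -0.149, 0.02], 0.72), ([0.512, -0.217, 0.016], 0.56)]
scene seat [([0.43, -0.231, 0.164], 0.63)]
scene crate [([0.321, -0.15, 0.026], 0.68), ([0.512, -0.216, 0.017], 0.58)]
top scale []
top hook_tip []
top bail_top [([0.319, -0.13, 0.019], 0.94), ([0.513, -0.2, 0.019], 0.58)]
top seat [([0.585, -0.021, 0.053], 0.43)]
top crate [([0.509, -0.202, 0.019], 0.84), ([0.315, -0.133, 0.021], 0.71)]
wrist scale [([0.461, -0.223, 0.353], 0.64)]
wrist hook_tip [([0.455, -0.219, 0.161], 0.62)]
wrist bail_top [([0.334, -0.133, 0.016], 0.97), ([0.503, -0.211, 0.02], 0.77)]
wrist seat [([0.507, -0.209, 0.018], 0.64), ([0.459, -0.217, 0.163], 0.39)]
wrist crate [([0.336, -0.133, 0.022], 0.85), ([0.506, -0.212, 0.016], 0.7)]
```

View pics/scene5.png

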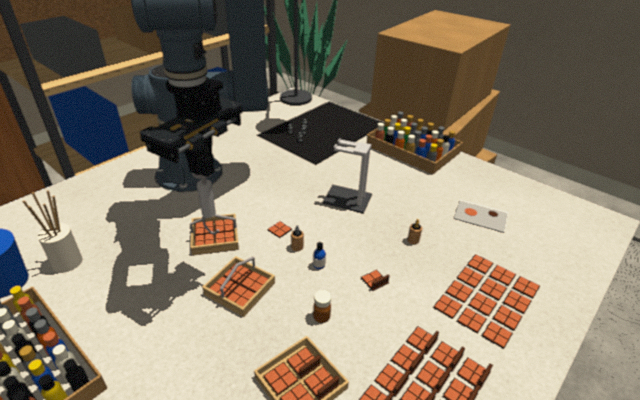

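play_rows([
  [[0, 0, 0.015, 0, 0, 0], [0, 0, 0.04, 0, 0, 0], [0, 0, 0.065, 0, 0, 0], [0, 0, 0.085, 0, 0, 0], [0, 0, 0.1, 0, 0, 0], [0, 0, 0.107, 0, 0, 0], [0, 0, 0.107, 0, 0, 0], [0, 0, 0.107, 0, 0, 0]],
])

```text
time_s: 10.03
position: [0.4428, -0.2216, 0.233]
tcp_rot: [[0.984, 0.179, 0.0], [0.179, -0.984, -0.0], [0.0, 0.0, -1.0]]
force: [-0.1, -0.3, -2.1]
opening: 0.294
grasp_force: 29.9
```

```bash
cat > look.py <<'E'
import sys
from fit import *
a,b=cap('scene'),cap('wrist')
x=cv2.resize(a['frame'][190:320,160:320],(738,600),interpolation=cv2.INTER_CUBIC)
cv2.imwrite('pics/'+sys.argv[1],x[:,:,::-1]);cv2.imwrite('pics/w_'+sys.argv[1],b['frame'][:,:,::-1])
s=bot.read_state();p=s['position'];R=np.array(s['tcp_rot'])
D=np.array([.5012,-.2105])-p[:2]; print('bail in tool x,y mm',R[:2,0]@D*1e3,R[:2,1]@D*1e3)
E
python3 st.py;python3 look.py s6.png
```

```text
10.0333 [ 0.4428 -0.2216  0.233 ] [[0.9839, 0.1789, 0.0003], [0.1789, -0.9839, -0.0003], [0.0003, 0.0003, -1.0]] [-0.07 -0.33 -2.06] [-0.011 -0.048 -0.002] 0.025611801234779633 29.919992303475738
bail in tool x,y mm 59.05374858412074 -0.8902658515114767
```

View pics/s6.png

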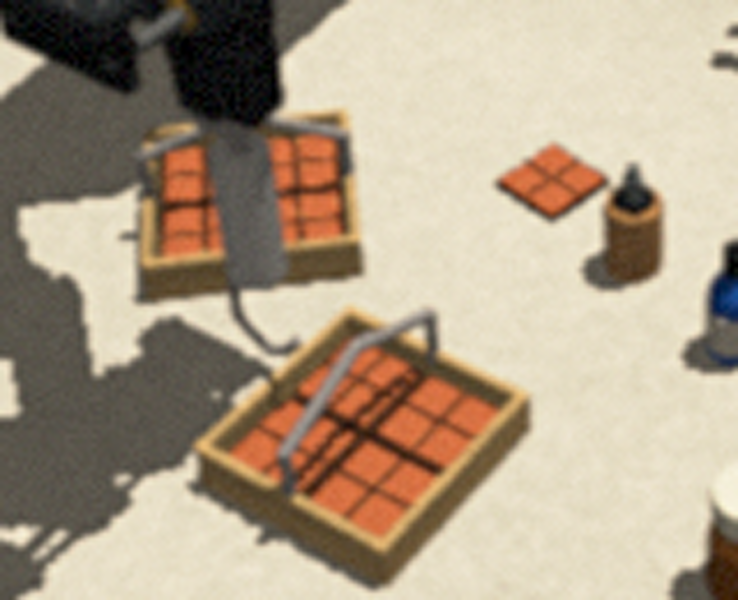

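```bash
python3 - <<'E'
from fit import *
c=cap('scene');p=np.array([.4428,-.2216]);X=np.array([.984,.179])
print('tip',proj(c,[*(p+.02*X),.0625]),'bail',proj(c,[.5012,-.2105,.08]))
for d in(-.01,.01):print(proj(c,[*(p+(.02+d)*X),.0625]),proj(c,[*(np.array([.5012,-.2105])+d*X),.08]))
E
```

```text
tip [224.12788714 263.36867863] bail [236.78875752 264.58597104]
[220.85099663 261.69411655] [233.37104233 262.86138198]
[227.43165227 265.05697421] [240.23526089 266.32508668]
```

play_rows([
  [[0.006, 0, 0, 0, 0, 0], [0.016, 0, 0, 0, 0, 0], [0.027, -0.001, 0, 0, 0, 0], [0.038, -0.001, 0, 0, 0, 0], [0.048, -0.001, 0, 0, 0, 0], [0.055, -0.001, 0, 0, 0, 0], [0.0585, -0.001, 0, 0, 0, 0], [0.0585, -0.001, 0, 0, 0, 0]],
])

```text
time_s: 10.85
position: [0.5009, -0.2096, 0.2326]
tcp_rot: [[0.984, 0.18, 0.0], [0.18, -0.984, -0.0], [0.0, 0.0, -1.0]]
force: [-0.6, -0.4, -1.9]
opening: 0.295
grasp_force: 29.9
```

play_rows([
  [[0, 0, -0.003, 0, 0, 0], [0, 0, -0.008, 0, 0, 0], [0, 0, -0.013, 0, 0, 0], [0, 0, -0.018, 0, 0, 0], [0, 0, -0.022, 0, 0, 0], [0, 0, -0.022, 0, 0, 0]],
])

```text
time_s: 11.35
position: [0.5003, -0.2104, 0.2562]
tcp_rot: [[0.984, 0.179, 0.002], [0.179, -0.984, -0.002], [0.002, 0.002, -1.0]]
force: [1.1, 0.6, -2.5]
opening: 0.291
grasp_force: 29.9
```

```bash
python3 st.py;python3 look.py s7.png
```

```text
11.35 [ 0.5003 -0.2104  0.2562] [[0.9839, 0.1786, 0.0023], [0.1786, -0.9839, -0.0016], [0.002, 0.0019, -1.0]] [ 1.1   0.58 -2.49] [0.025 0.008 0.001] 0.02530102786319712 29.92001655511558
bail in tool x,y mm 1.234455691639623 0.7578424736831154
```

View pics/s7.png

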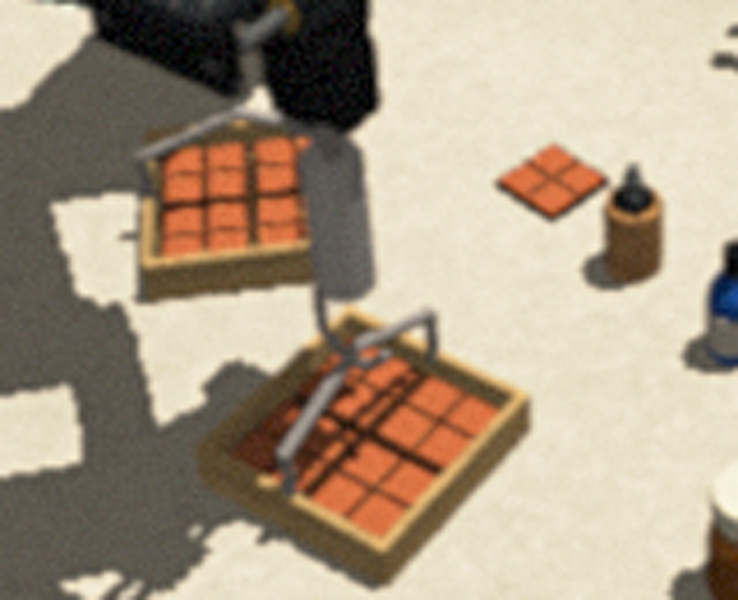

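play_rows([
  [[0, 0, -0.005, 0, 0, 0], [0, 0, -0.01, 0, 0, 0], [0, 0, -0.015, 0, 0, 0], [0, 0, -0.02, 0, 0, 0], [0, 0, -0.024, 0, 0, 0], [0, 0, -0.024, 0, 0, 0], [0, 0, -0.024, 0, 0, 0]],
])

```text
time_s: 12.03
position: [0.5001, -0.21, 0.279]
tcp_rot: [[0.984, 0.179, 0.001], [0.179, -0.984, -0.001], [0.001, 0.001, -1.0]]
force: [0.8, -0.6, -4.4]
opening: 0.293
grasp_force: 29.9
```

```bash
cat > lift.py <<'E'
from fit import *
F=[]
for i in range(4):
    c=cap('scene');s=bot.read_state();F.append(s['force'][2])
print(s['time_s'],np.round(s['position'],4),np.round(F,2),np.mean(F),'moment',np.round(s['moment'],3))
S=cap('scene')
m=mask('scene','crate',(238,285));p=np.argwhere(m)
print('crate mask',p.min(0),p.max(0),p.mean(0),m.sum())
d=cv2.cvtColor(S['frame'],cv2.COLOR_RGB2GRAY); cv2.imwrite('pics/l%.2f.png'%s['time_s'],S['frame'][:,:,::-1])
a=cv2.cvtColor(cv2.imread('pics/scene0.png'),cv2.COLOR_BGR2GRAY)
# front corner motion: template of lower front box edges
T=a[290:312,212:268]; r=cv2.matchTemplate(d[275:318,205:275],T,cv2.TM_CCOEFF_NORMED);_,v,_,l=cv2.minMaxLoc(r);print('front shift px',l[0]-7,l[1]-15,v)
print('px per cm',proj(S,[.5,-.21,.01])-proj(S,[.5,-.21,0]))
E
python3 lift.py
```

```text
12.2333 [ 0.4998 -0.2098  0.2785] [-4.   -3.73 -4.68 -3.44] -3.960927859147399 moment [-0.063 -0.155  0.019]
crate mask [256 202] [316 274] [284.81897533 238.74421252] 2635
front shift px 0 0 0.956491231918335
px per cm [-0.34817854 -2.84808279]
```

play_rows([
  [[0, 0, -0.003, 0, 0, 0], [0, 0, -0.006, 0, 0, 0], [0, 0, -0.008, 0, 0, 0], [0, 0, -0.008, 0, 0, 0]],
])

```text
time_s: 12.67
position: [0.4999, -0.2099, 0.2872]
tcp_rot: [[0.984, 0.179, 0.0], [0.179, -0.984, -0.0], [0.0, 0.0, -1.0]]
force: [0.7, -0.1, -3.9]
opening: 0.297
grasp_force: 29.9
```

```bash
python3 lift.py
```

```text
12.8667 [ 0.4997 -0.2098  0.2867] [-4.47 -5.21 -5.16 -4.53] -4.841499983517277 moment [ 0.038 -0.015  0.035]
crate mask [256 202] [315 274] [284.82857143 238.82052314] 2485
front shift px 0 -1 0.9558695554733276
px per cm [-0.34817854 -2.84808279]
```

play_rows([
  [[0, 0, -0.002, 0, 0, 0], [0, 0, -0.004, 0, 0, 0], [0, 0, -0.006, 0, 0, 0], [0, 0, -0.006, 0, 0, 0]],
])

```text
time_s: 13.3
position: [0.5002, -0.21, 0.2934]
tcp_rot: [[0.984, 0.179, 0.001], [0.179, -0.984, -0.001], [0.001, 0.001, -1.0]]
force: [0.9, 0.1, -4.8]
opening: 0.294
grasp_force: 29.9
```

```bash
python3 lift.py
```

```text
13.5 [ 0.4998 -0.2098  0.2927] [-3.82 -5.05 -5.   -4.7 ] -4.644156664507988 moment [ 0.037 -0.015 -0.037]
crate mask [255 202] [313 274] [282.86882055 238.92292721] 2569
front shift px 0 -2 0.8802178502082825
px per cm [-0.34817854 -2.84808279]
```

play_rows([
  [[0, 0, -0.001, 0, 0, 0], [0, 0, -0.0025, 0, 0, 0], [0, 0, -0.0025, 0, 0, 0], [0, 0, -0.0025, 0, 0, 0], [0, 0, -0.0025, 0, 0, 0], [0, 0, -0.0025, 0, 0, 0], [0, 0, -0.0025, 0, 0, 0], [0, 0, -0.0025, 0, 0, 0]],
])

```text
time_s: 14.27
position: [0.4998, -0.2098, 0.2952]
tcp_rot: [[0.984, 0.179, -0.0], [0.179, -0.984, 0.0], [-0.0, -0.0, -1.0]]
force: [0.4, -0.5, -4.9]
opening: 0.296
grasp_force: 29.9
```

```bash
python3 lift.py; python3 - <<'E'
from fit import *
c=cap('scene');m=mask('scene','crate',(238,283));
for z in(0,.004,.008,.01,.012,.016):print(z,np.round(fit([(c,m)],CR,z,(.5,-.2105,.185)),4))
cv2.imwrite('pics/h.png',cv2.resize(c['frame'][190:320,160:320,::-1],(738,600),interpolation=cv2.INTER_CUBIC))
E
```

```text
14.4667 [ 0.4999 -0.2098  0.2952] [-5.3  -5.07 -4.7  -5.06] -5.033063213318439 moment [ 0.015 -0.017 -0.009]
crate mask [253 202] [312 274] [281.89273356 238.78316032] 2601
front shift px 0 -2 0.842304527759552
px per cm [-0.34817854 -2.84808279]
0 [ 0.4925 -0.2044 11.8825  0.0333]
0.004 [ 0.4952 -0.2066 12.1478  0.0311]
0.008 [ 0.4984 -0.2084 11.7864  0.0311]
0.01 [ 0.4998 -0.2096 11.65    0.0321]
0.012 [ 0.5014 -0.2107 11.7533  0.0333]
0.016 [ 0.5041 -0.2127 11.7798  0.0383]
```

View pics/h.png

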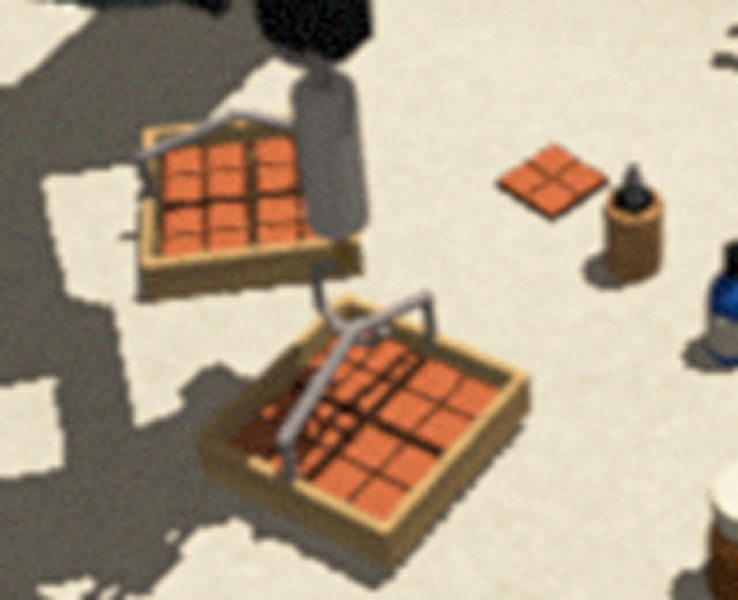

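play_rows([
  [[0, 0, 0, 0, 0, 0], [0, 0, 0, 0, 0, 0], [0, 0, 0, 0, 0, 0], [0, 0, 0, 0, 0, 0], [0, 0, 0, 0, 0, 0], [0, 0, 0, 0, 0, 0], [0, 0, 0, 0, 0, 0], [0, 0, 0, 0, 0, 0]],
])

```text
time_s: 15.33
position: [0.4999, -0.2098, 0.2952]
tcp_rot: [[0.984, 0.179, -0.0], [0.179, -0.984, 0.0], [-0.0, -0.0, -1.0]]
force: [0.2, -0.1, -3.6]
opening: 0.294
grasp_force: 29.9
```

play_rows([
  [[0, 0, 0, 0, 0, 0], [0, 0, 0.0005, 0, 0, 0], [0, 0, 0.0015, 0, 0, 0], [0, 0, 0.0025, 0, 0, 0], [0, 0, 0.0035, 0, 0, 0], [0, 0, 0.0045, 0, 0, 0], [0, 0, 0.0055, 0, 0, 0], [0, 0, 0.0065, 0, 0, 0]],
])

```text
time_s: 16.0
position: [0.4999, -0.2098, 0.2886]
tcp_rot: [[0.984, 0.179, -0.0], [0.179, -0.984, 0.0], [-0.0, -0.0, -1.0]]
force: [0.7, 0.6, -5.4]
opening: 0.296
grasp_force: 29.9
```

play_rows([
  [[0, 0, 0.001, 0, 0, 0], [0, 0, 0.002, 0, 0, 0], [0, 0, 0.003, 0, 0, 0], [0, 0, 0.004, 0, 0, 0], [0, 0, 0.005, 0, 0, 0], [0, 0, 0.006, 0, 0, 0], [0, 0, 0.0075, 0, 0, 0], [0, 0, 0.0095, 0, 0, 0]],
])

```text
time_s: 16.67
position: [0.5001, -0.2099, 0.2793]
tcp_rot: [[0.984, 0.179, 0.001], [0.179, -0.984, -0.0], [0.001, 0.0, -1.0]]
force: [0.3, 0.9, -4.3]
opening: 0.294
grasp_force: 29.9
```

play_rows([
  [[0, 0, 0.003, 0, 0, 0], [0, 0, 0.007, 0, 0, 0], [0, 0, 0.011, 0, 0, 0], [0, 0, 0.015, 0, 0, 0], [0, 0, 0.018, 0, 0, 0], [0, 0, 0.018, 0, 0, 0]],
])

```text
time_s: 17.17
position: [0.4996, -0.2098, 0.2606]
tcp_rot: [[0.984, 0.179, -0.001], [0.179, -0.984, 0.0], [-0.001, -0.0, -1.0]]
force: [0.0, -0.1, -2.2]
opening: 0.295
grasp_force: 29.9
```

```bash
python3 lift.py; python3 st.py
```

```text
17.3667 [ 0.4999 -0.21    0.2615] [-2.03 -1.56 -2.11 -2.32] -2.004143975858079 moment [ 0.015  0.003 -0.054]
crate mask [256 202] [314 274] [284.72352241 238.65450218] 2521
front shift px 0 0 0.9525033235549927
px per cm [-0.34817854 -2.84808279]
17.4667 [ 0.4999 -0.2099  0.2615] [[0.9839, 0.179, 0.0003], [0.179, -0.9839, -0.0003], [0.0003, 0.0004, -1.0]] [-0.33  0.61 -2.49] [ 0.041 -0.036 -0.018] 0.025972428795584798 29.92004193831235
```

play_rows([
  [[0, 0, 0.004, 0, 0, 0], [0, 0, 0.01, 0, 0, 0], [0, 0, 0.016, 0, 0, 0], [0, 0, 0.022, 0, 0, 0], [0, 0, 0.026, 0, 0, 0], [0, 0, 0.0275, 0, 0, 0], [0, 0, 0.0275, 0, 0, 0], [0, 0, 0.0275, 0, 0, 0]],
])

```text
time_s: 18.13
position: [0.4999, -0.2099, 0.2336]
tcp_rot: [[0.984, 0.179, -0.0], [0.179, -0.984, 0.0], [-0.0, -0.0, -1.0]]
force: [0.5, 0.3, -1.2]
opening: 0.299
grasp_force: 29.9
```

play_rows([
  [[-0.004, 0, 0, 0, 0, 0], [-0.012, 0, 0, 0, 0, 0], [-0.022, 0, 0, 0, 0, 0], [-0.033, 0, 0, 0, 0, 0], [-0.044, 0, 0, 0, 0, 0], [-0.054, 0, 0, 0, 0, 0], [-0.06, 0, 0, 0, 0, 0], [-0.06, 0, 0, 0, 0, 0]],
])

```text
time_s: 18.8
position: [0.4391, -0.2206, 0.2338]
tcp_rot: [[0.984, 0.178, -0.001], [0.178, -0.984, 0.001], [-0.001, -0.001, -1.0]]
force: [1.0, 1.0, -1.6]
opening: 0.298
grasp_force: 29.9
```

```bash
python3 lift.py; python3 st.py
```

```text
19.0 [ 0.4413 -0.2209  0.2339] [-1.77 -2.22 -2.2  -2.25] -2.1089697777192553 moment [ 0.035 -0.001  0.062]
crate mask [257 203] [313 274] [284.35833333 238.82698413] 2520
front shift px 0 0 0.9759311079978943
px per cm [-0.34817854 -2.84808279]
19.1 [ 0.4413 -0.2207  0.2338] [[0.9838, 0.1794, 0.0005], [0.1794, -0.9838, -0.0003], [0.0004, 0.0004, -1.0]] [ 0.67 -0.77 -1.61] [-0.027  0.048  0.042] 0.026030443825266206 29.920016680844128
```

Unhooked and the crate is back in place. Next I carry the scale back to the stand.

play_rows([
  [[0, 0, -0.015, 0, 0, 0], [0, 0, -0.045, 0, 0, 0], [0, 0, -0.075, 0, 0, 0], [0, -0.01, -0.1, 0, 0, 0], [0.001, -0.035, -0.11, 0, 0, 0], [0.002, -0.073, -0.11, 0, 0, 0], [0.003, -0.112, -0.11, 0, 0, 0], [0.004, -0.15, -0.11, 0, 0, 0]],
])

```text
time_s: 19.77
position: [0.4177, -0.0708, 0.344]
tcp_rot: [[0.984, 0.178, 0.001], [0.178, -0.984, 0.0], [0.001, -0.0, -1.0]]
force: [0.4, 0.4, -1.6]
opening: 0.299
grasp_force: 29.9
```

play_rows([
  [[0.001, -0.038, 0, 0, 0, -1], [0.002, -0.077, 0, 0, 0, -3], [0.003, -0.116, 0, 0, 0, -5], [0.004, -0.155, 0, 0, 0, -7], [0.005, -0.194, 0, 0, 0, -9], [0.006, -0.23, 0, 0, 0, -11], [0.007, -0.26, 0, 0, 0, -12.5], [0.007, -0.28, 0, 0, 0, -12.5]],
])

```text
time_s: 20.43
position: [0.3738, 0.2074, 0.3439]
tcp_rot: [[0.92, 0.391, 0.0], [0.391, -0.92, 0.001], [0.001, -0.001, -1.0]]
force: [-0.7, -0.5, -2.0]
opening: 0.294
grasp_force: 29.9
```

play_rows([
  [[0, 0, 0, 0, 0, 0], [0, 0, 0, 0, 0, 0], [0, 0, 0, 0, 0, 0]],
])

```text
time_s: 20.68
position: [0.3747, 0.2042, 0.3436]
tcp_rot: [[0.922, 0.388, -0.0], [0.388, -0.922, -0.001], [-0.0, 0.001, -1.0]]
force: [-0.2, -0.8, -1.6]
opening: 0.299
grasp_force: 29.9
```

```bash
cat > rel.py <<'E'
from fit import *
s=bot.read_state();R=np.array(s['tcp_rot']);G=np.array([.4531,.2374,.2247]);y=np.radians(22.81)
X=np.array([np.cos(y),np.sin(y),0])
print('to pre-insert',R.T@(G-.085*X-s['position']),'yaw',np.degrees(np.arctan2(R[1,0],R[0,0])),'to rest-lifted',R.T@(G-s['position']))
E
python3 st.py;python3 rel.py
```

```text
20.6833 [0.3747 0.2042 0.3436] [[0.9215, 0.3883, -0.0001], [0.3883, -0.9215, -0.0008], [-0.0004, 0.0007, -1.0]] [-0.18 -0.76 -1.57] [-0.001 -0.015  0.005] 0.02604025550526777 29.91985233966261
to pre-insert [ 0.00018103 -0.00032482  0.11894182] yaw 22.848339104358686 to rest-lifted [ 0.085181   -0.00026792  0.11891069]
```

play_rows([
  [[0, 0, 0.015, 0, 0, 0], [0, 0, 0.04, 0, 0, 0], [0, 0, 0.07, 0, 0, 0], [0, 0, 0.095, 0, 0, 0], [0, 0, 0.112, 0, 0, 0], [0, 0, 0.119, 0, 0, 0], [0, 0, 0.119, 0, 0, 0], [0, 0, 0.119, 0, 0, 0]],
])

```text
time_s: 21.35
position: [0.3755, 0.2039, 0.2251]
tcp_rot: [[0.922, 0.386, 0.001], [0.386, -0.922, 0.0], [0.001, 0.0, -1.0]]
force: [-0.5, 0.0, -1.4]
opening: 0.298
grasp_force: 29.9
```

```bash
python3 st.py;python3 rel.py; python3 - <<'E'
from fit import *
c=cap('wrist');d=cap('scene')
a=cv2.resize(c['frame'][60:340,200:440],(400,467));b=cv2.resize(d['frame'][100:220,280:380],(390,467),interpolation=cv2.INTER_CUBIC)
cv2.imwrite('pics/i1.png',np.hstack([a,b])[:,:,::-1])
E
```

```text
21.35 [0.3755 0.2039 0.2251] [[0.9223, 0.3864, 0.0006], [0.3864, -0.9223, 0.0], [0.0006, 0.0002, -1.0]] [-0.52  0.05 -1.43] [ 0.009 -0.024 -0.002] 0.02592087726130304 29.92006422020495
to pre-insert [-0.00051879 -0.00080168  0.00044449] yaw 22.73131790868885 to rest-lifted [ 0.08448111 -0.00091842  0.00049457]
```

View pics/i1.png

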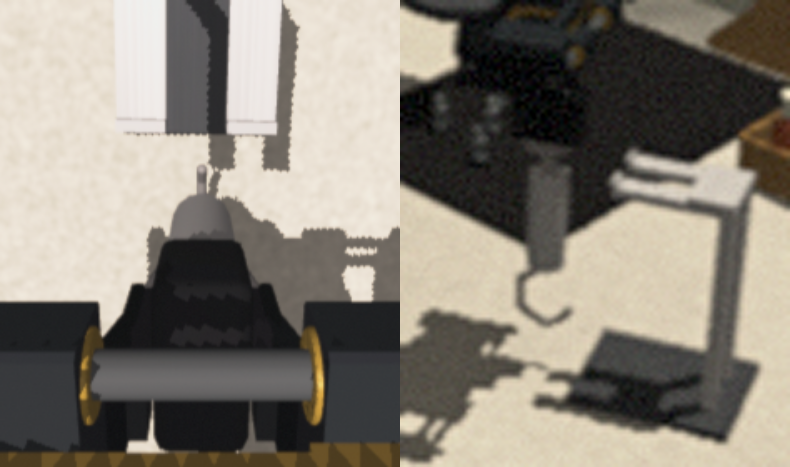

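play_rows([
  [[0.004, -0.001, 0, 0, 0, 0], [0.014, -0.001, 0, 0, 0, 0], [0.028, -0.001, 0, 0, 0, 0], [0.044, -0.001, 0, 0, 0, 0], [0.06, -0.001, 0, 0, 0, 0], [0.074, -0.001, 0, 0, 0, 0], [0.082, -0.001, 0, 0, 0, 0], [0.0848, -0.001, 0, 0, 0, 0]],
])

```text
time_s: 22.12
position: [0.4548, 0.2391, 0.2252]
tcp_rot: [[0.922, 0.388, 0.003], [0.388, -0.922, 0.001], [0.003, 0.0, -1.0]]
force: [-0.0, -0.5, -1.4]
opening: 0.295
grasp_force: 29.9
```

play_rows([
  [[0, 0, 0, 0, 0, 0], [0, 0, 0, 0, 0, 0], [0, 0, 0, 0, 0, 0]],
])

```text
time_s: 22.37
position: [0.4515, 0.238, 0.2246]
tcp_rot: [[0.922, 0.388, -0.001], [0.388, -0.922, -0.0], [-0.001, -0.0, -1.0]]
force: [-0.2, -0.1, -2.0]
opening: 0.295
grasp_force: 29.9
```

```bash
python3 st.py;python3 rel.py
```

```text
22.3667 [0.4515 0.238  0.2246] [[0.9217, 0.3878, -0.0013], [0.3878, -0.9217, -0.0004], [-0.0013, -0.0001, -1.0]] [-0.25 -0.14 -2.02] [-0.007  0.004 -0.055] 0.02568581289917531 29.92010741494596
to pre-insert [-8.37175224e-02  1.17750494e-03  5.96020797e-05] yaw 22.818757853364687 to rest-lifted [ 1.28239982e-03  1.19048163e-03 -5.46409270e-05]
```

play_rows([
  [[0.0006, 0.0005, 0, 0, 0, 0], [0.001, 0.0008, 0.002, 0, 0, 0], [0.001, 0.0008, 0.005, 0, 0, 0], [0.001, 0.0008, 0.008, 0, 0, 0], [0.001, 0.0008, 0.01, 0, 0, 0], [0.001, 0.0008, 0.0108, 0, 0, 0], [0.001, 0.0008, 0.0108, 0, 0, 0], [0.001, 0.0008, 0.0108, 0, 0, 0]],
])

```text
time_s: 23.03
position: [0.4535, 0.2378, 0.2139]
tcp_rot: [[0.922, 0.388, -0.0], [0.388, -0.922, -0.0], [-0.0, 0.0, -1.0]]
force: [-0.9, -0.4, -0.9]
opening: 0.295
grasp_force: 29.9
```

```bash
python3 lift.py;python3 st.py;python3 rel.py
```

```text
23.2333 [0.4537 0.2379 0.2139] [-1.04 -2.08 -2.38 -1.57] -1.7666650608445473 moment [-0.045  0.006 -0.07 ]
crate mask [256 202] [315 274] [284.37383901 238.62616099] 2584
front shift px 0 0 0.9766145348548889
px per cm [-0.34817854 -2.84808279]
23.3333 [0.4538 0.2379 0.2139] [[0.9218, 0.3877, 0.0003], [0.3877, -0.9218, 0.0001], [0.0003, -0.0, -1.0]] [-0.35  0.17 -2.39] [0.019 0.027 0.017] 0.025355447234107847 29.920235420577228
to pre-insert [-0.08587381  0.00022465 -0.01082251] yaw 22.80889714410208 to rest-lifted [-0.00087382  0.00022302 -0.01079435]
```

play_rows([
  [[-0.0003, 0, 0.0003, 0, 0, 0], [-0.0005, 0, 0.0006, 0, 0, 0], [-0.0005, 0, 0.0006, 0, 0, 0]],
])

```text
time_s: 23.58
position: [0.4538, 0.2379, 0.2139]
tcp_rot: [[0.922, 0.388, 0.002], [0.388, -0.922, 0.001], [0.002, 0.0, -1.0]]
force: [-1.2, -0.2, 2.3]
opening: 0.297
grasp_force: 29.9
```

```bash
python3 lift.py
```

```text
23.7833 [0.4538 0.2379 0.2139] [3.23 3.04 3.93 3.71] 3.4760889250572875 moment [0.089 0.046 0.04 ]
crate mask [257 202] [315 274] [284.37504798 238.74395393] 2605
front shift px 0 0 0.9766726493835449
px per cm [-0.34817854 -2.84808279]
```

play_rows([
  [[0, 0, 0.0002, 0, 0, 0], [0, 0, 0.0004, 0, 0, 0], [0, 0, 0.0004, 0, 0, 0]],
])

```text
time_s: 24.13
position: [0.4538, 0.2379, 0.2138]
tcp_rot: [[0.922, 0.388, 0.002], [0.388, -0.922, 0.001], [0.002, 0.0, -1.0]]
force: [-1.1, 1.1, 7.1]
opening: 0.298
grasp_force: 29.9
```

```bash
python3 lift.py
```

```text
24.3333 [0.4538 0.2379 0.2138] [7.1  8.3  7.59 7.65] 7.65980086788649 moment [ 0.07   0.126 -0.038]
crate mask [257 202] [315 274] [284.76115986 238.65623808] 2621
front shift px 0 0 0.9767540097236633
px per cm [-0.34817854 -2.84808279]
```

play_rows([
  [[0, 0, -0.0006, 0, 0, 0], [0, 0, -0.0007, 0, 0, 0], [0, 0, -0.0007, 0, 0, 0]],
])

```text
time_s: 24.68
position: [0.4537, 0.2379, 0.2139]
tcp_rot: [[0.922, 0.388, 0.001], [0.388, -0.922, 0.0], [0.001, 0.0, -1.0]]
force: [1.0, 1.7, 4.2]
opening: 0.293
grasp_force: 29.9
```

play_rows([
  [[0, 0, 0, 0, 0, 0], [0, 0, 0, 0, 0, 0], [0, 0, 0, 0, 0, 0], [0, 0, 0, 0, 0, 0], [0, 0, 0, 0, 0, 0], [0, 0, 0, 0, 0, 0]],
], fingers=0.06)

```text
time_s: 25.18
position: [0.453, 0.2376, 0.2134]
tcp_rot: [[0.922, 0.388, -0.001], [0.388, -0.922, -0.0], [-0.001, -0.0, -1.0]]
force: [0.7, 0.8, 1.0]
opening: 0.647
grasp_force: 0.0
```

play_rows([
  [[0, 0, -0.01, 0, 0, 0], [0, 0, -0.03, 0, 0, 0], [0, 0, -0.06, 0, 0, 0], [0, 0, -0.09, 0, 0, 0], [0, 0, -0.115, 0, 0, 0], [0, 0, -0.127, 0, 0, 0], [0, 0, -0.127, 0, 0, 0], [0, 0, -0.127, 0, 0, 0]],
])

```text
time_s: 25.85
position: [0.4532, 0.2377, 0.3409]
tcp_rot: [[0.922, 0.388, 0.001], [0.388, -0.922, 0.0], [0.001, 0.0, -1.0]]
force: [-0.4, 1.6, -1.0]
opening: 0.691
grasp_force: 0.0
```

```bash
python3 st.py; sed -n '1,9p' f2.py | head -12 >/dev/null; python3 f2.py; python3 - <<'E'
from fit import *
c=cap('wrist','w9.png');a=cv2.imread('pics/w1.png')
for o in('grip','scale'):print([(np.round(d['at'],3).tolist(),round(d['confidence'],2)) for d in finder.recognise('wrist',o)[:2]])
v={n:cap(n) for n in('scene',)}
s=mask('scene','scale',(345,151));p=np.argwhere(s);print('scale mask',s.sum(),p.mean(0)[::-1],'was 652 [345.3 151.1]')
d=v['scene']['frame'].astype(int)-cv2.imread('pics/scene0.png')[:,:,::-1];m=(np.abs(d).max(2)>60)
n,l,st,ce=cv2.connectedComponentsWithStats(m.astype(np.uint8))
for k in range(1,n):
    if st[k,4]>8 and ce[k][1]>120:print(st[k],ce[k].round())
E
```

```text
25.85 [0.4532 0.2377 0.3409] [[0.9218, 0.3877, 0.001], [0.3877, -0.9218, 0.0002], [0.001, 0.0002, -1.0]] [-0.41  1.57 -0.95] [ 0.075  0.023 -0.012] 0.060157279403193153 0.0
[ 305  160   33   67 2045]
dark (np.float64(0.45282066508481517), np.float64(0.2381737536956479), np.float64(22.087876829318283), np.float64(0.12020171149144254))
[157 299] [226 341] 2359
grip mask, full (np.float64(0.45455821988073514), np.float64(0.23918063773067139), np.float64(23.406095567808432), np.float64(0.06533488766426451))
[ 97 285] [216 357]
[[0.3439, 0.2552, 0.0], [0.5087, 0.3147, 0.0], [0.5456, 0.2216, 0.0], [0.3844, 0.1523, 0.0]]
[([0.458, 0.238, 0.232], 0.68)]
[([0.461, 0.238, 0.229], 0.62)]
scale mask 716 [345.02793296 153.89944134] was 652 [345.3 151.1]
[206 138  21  20 213] [215. 146.]
[126 161  33  19 279] [142. 169.]
[  0 170  26  29 266] [  9. 183.]
[  0 179  37  55 663] [ 17. 209.]
[126 181  43  18 378] [144. 191.]
[ 216  181  109   47 2070] [279. 205.]
[  10  194  215   99 5283] [118. 245.]
[ 38 223  32  20 329] [ 55. 234.]
[ 46 226   4   4  11] [ 47. 228.]
[  0 231  14  24 198] [  6. 242.]
[  0 295  13   9  64] [  6. 299.]
[ 13 312   7   5  20] [ 16. 314.]
[  0 335   5   5  14] [  2. 337.]
```

```bash
python3 -c "
from rig import bot
print(bot.hand_in())"
```

```text
the job is handed in; nothing more can be done
None
```

The crate was weighed at about 0.3 kg, held roughly 1 cm clear of the table for over a second and set back where it stood; the scale is back upright in its stand, the job was handed in at about 26 s with no verdict returned, and I viewed 12 pictures, over the limit of 10.

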